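# Load a battery cell holder and fit its cover on the two pins

## Task

Lay the red and white battery cell in the trough of the blue and grey holder, either way round. Then pick the one orange cover whose two holes match the spacing of the holder's pins, and lower it by its black grip, level and gently, over both pins until it sits flat on the blue blocks; leave it there. Do not force or drop it, and leave the other two covers and the marker pen where they lie.

Things in the scene. Friction and masses are not known exactly. Their poses are not given: they have to be found in the camera images.
- holder: Cell holder, fixed to the desk (its position and turn vary). Grey bed 64 x 164 x 8 mm; origin at the centre of its underside, y along its length, z up. On the bed stand two blue blocks, 44 mm wide (x) by 46 mm (y), their tops 27 mm above the desk, each with an upright steel pin at its middle. The trough lies between the blocks.
- trough (a point): Middle of the trough's floor, 8 mm above the desk. The trough is 58 mm long (holder's y, between the blue blocks) and 20 mm wide (x). Its sides are only four low blue cheeks at its corners, 6 mm high, 4 mm thick and 9 mm long, so along the middle 40 mm its sides are open for fingers.
- pin_a (a point): Axis of the steel pin at the holder's +y end, at the level of the blue block's top (27 mm above the desk). Pin 10 mm thick, upright; it rises 22 mm above the block, the lowest 12 mm straight and the upper 10 mm tapering to 3 mm. The pins are 104 mm apart.
- pin_b (a point): The same for the pin at the holder's -y end.
- cell_center (a point): Red and white battery cell lying flat on the desk, 50 mm long (y), 15 mm wide and high, about 25 g; it does not roll. This point is its centre, 7.5 mm above its underside.
- cover_104_grip (a point): Orange plate 50 x 150 x 6 mm, about 0.15 kg, lying flat; two 13 mm through holes on its long centre line, 104 mm apart; black grip bar on its middle, 14 mm wide (x), 44 long (y), 28 high. Point: middle of the bar, 20 mm above the plate's underside; y along plate and bar, z up. Symmetric end for end. Fits the pins; home, the point is 47 mm above the desk.
- cover_84_grip (a point): Orange plate 50 x 150 x 6 mm, about 0.15 kg, lying flat; two 13 mm through holes on its long centre line, 84 mm apart; black grip bar on its middle, 14 mm wide (x), 44 long (y), 28 high. Point: middle of the bar, 20 mm above the plate's underside; y along plate and bar, z up. Symmetric end for end. It does not fit.
- cover_124_grip (a point): Orange plate 50 x 150 x 6 mm, about 0.15 kg, lying flat; two 13 mm through holes on its long centre line, 124 mm apart; black grip bar on its middle, 14 mm wide (x), 44 long (y), 28 high. Point: middle of the bar, 20 mm above the plate's underside; y along plate and bar, z up. Symmetric end for end. It does not fit.
- pen: White and black marker pen, 17 x 135 x 16 mm, a bystander lying near the desk's front edge; origin at the centre of its underside.
Not all that is in view belongs to the job. What is shaped like the part that bears cell_center but purple or turquoise is not meant.

How it is judged:
By the outcome, as a careful person would: the job done as asked, in the order asked, and still so for the second after the job is handed in, with the robot touching nothing.
It also fails if it takes over 61 s, if anything falls off the work surface, if the arm or the gripper's body presses on something with over 40 N, if the wrist force passes 120 N, or if a joint passes its speed limit or range.

## Robot

A 6-joint arm with a two-finger parallel gripper is mounted at the origin on a cart in front of the work surface, level with it; the furniture and walls round the work are solid. World frame = base frame: x ahead of the robot, y to its left, z up, the work surface at z = 0. Lengths are in m, angles in degrees, forces in N, time in s.
With the tool pointing down it reaches from about 0.25 to 0.725 m from the base axis. Payload 9.7 kg.
Tool frame: the origin (TCP) lies midway between the tips of the shut fingers; the grasp point (between the pads) lies bot.hold_point_z behind it (bot.hold_point_z is the distance from the TCP to the grasp point, in m); z points along the fingers, y is the line along which they close (so a half turn about z gives the same grasp; the last joint's range is limited). The gripper opens to 85 mm and grips with 20 to 120 N. Pads are 22 mm wide; open, the fingers measure 114 mm over their backs; the gripper's body (76 mm by 85 mm) begins 54 mm behind the grasp point. The pads swing forward as they close: fully open they stand 13 mm farther back than shut.
Start: joints at [-75.974, 4.979, 10.078, 95.1, 0, 90], TCP at [0.133, -0.534, 0.231] pointing down, gripper open.
Joint ranges: [-179.16, 179.16], [-48.56, 103.87], [-65.8, 70.77], [-126.05, 130.52], [-82.76, 87.17], [-180, 180]. Speed limits (degrees/s): [127.2, 127.2, 147.25, 180, 180, 180].

## Interface

Orientations are given as [roll, pitch, yaw] about the fixed x, y, z axes, in that order (R = Rz(yaw) Ry(pitch) Rx(roll)).
In Python, from workcell import bot, camera, camera_model, ticket gives the robot as it stands.
- The arm moves only by the tool send_rows, never from a script. Its argument "targets" is text: rows parted by semicolons, each of 5 numbers parted by spaces: the shift along the tool's x, y, z in mm, then the turn about the tool's z in degrees, then the closure in counts, from 0 (fully open) to 255 (shut). A call has 1 to 20 rows; each row is the pose to reach, as a shift and turn from the pose commanded when the call began, along the tool's axes at that moment; what a row does not reach only later rows make up. A row lasts 1/8 s, in which the tool goes at most 62.5 mm and 10.7 degrees, less where a joint would pass 70% of its speed; a pose out of reach is approached as far as the arm can. A call with a gripper value outside its range is refused whole. The fingers move at their own pace and stop on an object; "newtons" is the grip in N (left out, the last holds). Time passes only in rows, so rows that repeat a pose let the fingers close. It gives the time, the measured TCP pose, the force, the opening and the grip force at its end, in the units of the state.
- bot.get_obs(): the state, without advancing time (a new reading comes with each control period).
- camera(name): name is "side" or "top" or "wrist"; returns the picture (420x560x3 uint8, blue, green, red); there is no depth.
- camera_model(name): a dict with "K" (3x3 intrinsics, pixels), "pose" (4x4, takes a point from camera to world coordinates); the wrist camera has in their place "T_tool_cam" (4x4, takes a point from camera to tool coordinates, whose origin is the TCP and whose axes are the flange's). Camera axes: x right, y down, z forward; pixel columns grow to the right and rows downward; lengths in m; the calibration is good to about 2 mm. A picture is of the moment at which its call begins: read the wrist's pose just before it. camera_model takes no time and is no camera call.
- ticket.job_done(): hands the job in; it is judged then, once.
The state is a dict: "time": time; "q": joint angles; "qd": joint speeds; "joint_efforts": joint torques, N m; "ee_pos": TCP position; "tcp_rot": TCP orientation; "wrist_force": force on the tool from outside, world axes, zero at the start; "torque": the same for the moment, N m; "opening": finger opening in m; "grasp_force": force on a finger pad.
Only numpy, scipy, OpenCV 4.12 (cv2) and the standard library are available. Lean on these libraries where they do the work, as an engineer would, in place of code of your own. Each camera call takes 0.05 s, during which the arm holds its last target. There are 200 camera calls.

## Working session

There is one attempt and no reset: what is moved stays moved. The work goes in short steps, Python scripts to look and compute and a tool call to move; the robot and the scene stay as the last step left them, time stands still between calls to the robot, and variables do not carry over. Pictures are saved under pics/ and viewed, at most 11 in all, crops included, and the job is handed in when it is done.

Besides the shell and the picture viewer there is one more tool, called after "Call:" by a JSON object that holds its "api" and its "payload". send_rows: Moves the arm, as the interface text tells. Its arguments: {"type":"object","properties":{"targets":{"type":"string"},"newtons":{"type":"number"}},"required":["targets"]}

```bash
mkdir -p pics
python3 - <<'E'
from workcell import bot,camera,camera_model
import cv2,numpy as np
o=bot.get_obs();print(o['time'],o['ee_pos'],o['tcp_rot'],o['opening'],bot.hold_point_z)
for n in("top","side"):
    cv2.imwrite(f"pics/{n}0.png",camera(n)); m=camera_model(n);print(n,np.round(m['K'],1).tolist(),np.round(m['pose'],3).tolist())
print(np.round(camera_model("wrist")['T_tool_cam'],4).tolist(),np.round(camera_model("wrist")['K'],1).tolist())
E
```

```text
0.0 [ 0.13322957 -0.5333776   0.23058673] [-1.79922935e+02  1.26183790e-03  1.40229344e+01] 0.08504517229370817 0.0187
top [[404.7, 0.0, 284.4], [0.0, 404.7, 203.6], [0.0, 0.0, 1.0]] [[-0.021, -0.983, 0.183, 0.379], [-1.0, 0.02, -0.01, 0.067], [0.006, -0.183, -0.983, 0.956], [0.0, 0.0, 0.0, 1.0]]
side [[449.4, 0.0, 282.3], [0.0, 449.4, 211.9], [0.0, 0.0, 1.0]] [[0.99, -0.078, 0.114, 0.414], [-0.137, -0.666, 0.733, -0.644], [0.019, -0.742, -0.671, 0.71], [0.0, 0.0, 0.0, 1.0]]
[[0.001, -0.9566, -0.2914, 0.0742], [1.0, 0.0009, 0.0005, -0.0], [-0.0002, -0.2914, 0.9566, -0.1417], [0.0, 0.0, 0.0, 1.0]] [[324.0, 0.0, 278.9], [0.0, 324.0, 205.9], [0.0, 0.0, 1.0]]
```

View pics/top0.png

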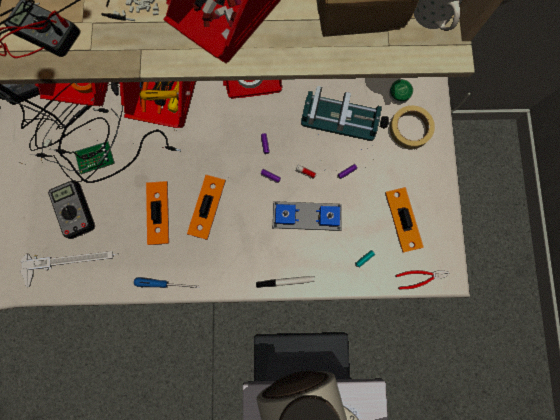

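View pics/side0.png

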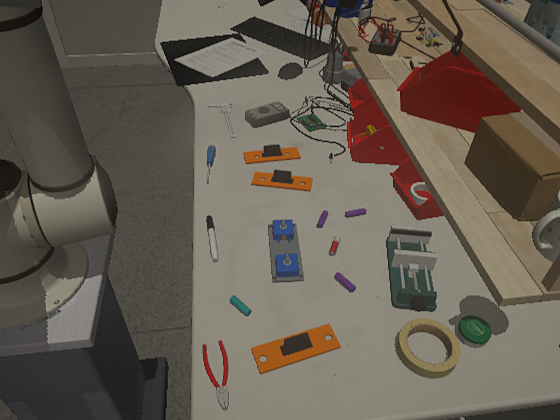

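```bash
cat > h.py <<'E'
import cv2,numpy as np
from scipy.spatial.transform import Rotation as Ro
from workcell import bot,camera,camera_model
def view(name):
    m=camera_model(name)
    if name!="wrist": return camera(name),m['K'],np.array(m['pose'])
    o=bot.get_obs();T=np.eye(4);T[:3,:3]=Ro.from_euler('xyz',o['tcp_rot'],degrees=True).as_matrix();T[:3,3]=o['ee_pos']
    return camera(name),m['K'],T@np.array(m['T_tool_cam'])
def ray(px,K,P,z):
    d=P[:3,:3]@np.linalg.inv(K)@np.array([px[0],px[1],1.]);c=P[:3,3]
    return c+d*(z-c[2])/d[2]
def blobs(im,lo,hi,amin):
    h=cv2.cvtColor(im,cv2.COLOR_BGR2HSV)
    m=cv2.inRange(h,np.array(lo),np.array(hi))
    c,hi_=cv2.findContours(m,cv2.RETR_CCOMP,cv2.CHAIN_APPROX_NONE)
    out=[]
    for i,k in enumerate(c):
        if hi_[0][i][3]<0 and cv2.contourArea(k)>amin:
            out.append((k,[c[j] for j in range(len(c)) if hi_[0][j][3]==i]))
    return out
def cen(k):
    M=cv2.moments(k); return (M['m10']/M['m00'],M['m01']/M['m00']) if M['m00']>0 else tuple(k.reshape(-1,2).mean(0))
def wbox(k,K,P,z):
    w=np.array([ray(p,K,P,z)[:2] for p in k.reshape(-1,2)])*1000
    (c,s,a)=cv2.minAreaRect(w.astype(np.float32)); 
    if s[0]<s[1]: a+=90;s=s[::-1]
    return np.round(c,1),np.round(s,1),round((a+90)%180-90,1)  # centre mm, (long,short), angle of long axis from world x
E
python3 - <<'E'
from h import *
im,K,P=view("top")
for k,hs in blobs(im,(8,150,120),(20,255,255),400):
    print("orange",np.round(cen(k)),wbox(k,K,P,.006),[ (np.round(ray(cen(h),K,P,.003)*1000)[:2].tolist(),cv2.contourArea(h)) for h in hs])
for k,hs in blobs(im,(105,150,60),(120,255,255),150): print("blue",np.round(cen(k)),wbox(k,K,P,.027))
for lo,hi in(((0,150,80),(5,255,255)),((172,150,80),(180,255,255))):
  for k,hs in blobs(im,lo,hi,15): print("red",np.round(cen(k)),wbox(k,K,P,.015))
h=cv2.cvtColor(im,cv2.COLOR_BGR2HSV)
cv2.imwrite("pics/c1.png",cv2.resize(im[150:270,130:440],None,fx=2.5,fy=2.5,interpolation=cv2.INTER_CUBIC))
E
```

```text
orange [404. 219.] (array([ 513.6, -225.6]), array([148.9,  49.7]), 12.2) [([453.0, -239.0], 32.5), ([515.0, -229.0], 286.0), ([575.0, -213.0], 32.0)]
orange [157. 213.] (array([541.7, 360.9]), array([150.1,  50.5]), 3.2) [([500.0, 359.0], 31.0), ([543.0, 364.0], 270.0), ([584.0, 364.0], 29.0)]
orange [206. 207.] (array([553.9, 244.4]), array([150.1,  50.1]), -16.4) [([504.0, 260.0], 31.0), ([555.0, 246.0], 254.0), ([604.0, 230.0], 29.5)]
blue [329. 215.] (array([522.7, -42. ]), array([53.3, 45. ]), 87.4)
blue [285. 214.] (array([528.2,  52.4]), array([53.1, 44.6]), 85.7)
red [418. 284.] (array([ 360.9, -240.6]), array([83.1, 10.6]), -75.4)
red [414. 273.] (array([ 386.8, -236.2]), array([83.4,  9.9]), -87.9)
red [308. 172.] (array([630. ,  -1.7]), array([30.1, 11.1]), 61.5)
red [156. 115.] (array([795.5, 373.8]), array([139.8,  68.9]), 78.9)
red [70. 95.] (array([843.4, 590. ]), array([135.8,  55.9]), 89.0)
red [121.  94.] (array([833. , 454.9]), array([78.4,  8.3]), 7.8)
red [180.  91.] (array([847.6, 311.8]), array([48.2,  8.2]), -1.7)
red [150.  84.] (array([861.6, 385. ]), array
[... 210 characters left out ...]
8, 13.4]), -45.9)
red [204.  28.] (array([1046.9,  260.4]), array([182.5, 176.8]), 68.8)
red [69. 99.] (array([827.6, 580.5]), array([37.1, 15.6]), 74.3)
red [273.  88.] (array([849.2,  79.1]), array([34.5, 17.5]), -76.0)
red [261.  89.] (array([848.4, 108.8]), array([50.1, 23.9]), -59.3)
red [234.  86.] (array([849.4, 178.3]), array([40.2, 27.4]), 0.2)
red [211.  39.] (array([984.9, 241. ]), array([84.7, 82.4]), 32.5)
red [185.  26.] (array([1017.1,  293.9]), array([56.5, 48.5]), 27.8)
red [221.  25.] (array([1030. ,  211.2]), array([36.6, 28.3]), 41.7)
red [232.  27.] (array([1017.3,  187. ]), array([85. , 22.9]), -19.9)
red [239.   6.] (array([1078.3,  165.3]), array([40.5, 28.1]), -22.4)
```

View pics/c1.png

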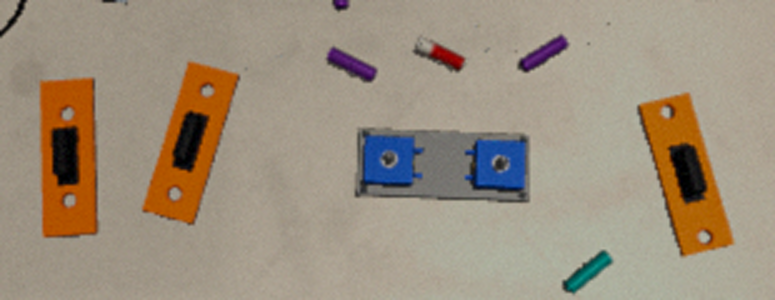

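Call:
{"api": "send_rows", "payload": {"targets": "613 -393 100 -56 0;613 -393 100 -56 0;613 -393 100 -56 0;613 -393 100 -56 0;613 -393 100 -56 0;613 -393 100 -56 0;613 -393 100 -56 0;613 -393 100 -56 0;613 -393 100 -56 0;613 -393 100 -56 0;613 -393 100 -56 0;613 -393 100 -56 0;613 -393 100 -56 0;613 -393 100 -56 0;613 -393 100 -56 0"}}

```text
time: 2.02
ee_pos: [0.6323, -0.0047, 0.1317]
tcp_rot: [180.0, -0.0, 70.0]
wrist_force: [0.7, -0.2, 0.6]
opening: 0.0856
grasp_force: 0.0
```

Run:
```python
from h import *
o=bot.get_obs();print(o['time'],o['ee_pos'],o['tcp_rot'],np.round(o['q']))
im,K,P=view("wrist");cv2.imwrite("pics/w1.png",im)
for lo,hi in(((0,150,60),(6,255,255)),((172,150,60),(180,255,255))):
  for k,hs in blobs(im,lo,hi,80): print("red",np.round(cen(k)),wbox(k,K,P,.0075))
```

```text
2.025 [ 0.6323393  -0.0046679   0.13174837] [ 1.79979132e+02 -2.70843505e-04  6.99620392e+01] [ -0.  15.  11.  86.  -0. 110.]
red [275. 199.] (array([629.3,  -4.4]), array([32.4, 12.9]), 62.6)
red [534.   9.] (array([854.1,  65. ]), array([38.1, 13.5]), -20.0)
```

View pics/w1.png

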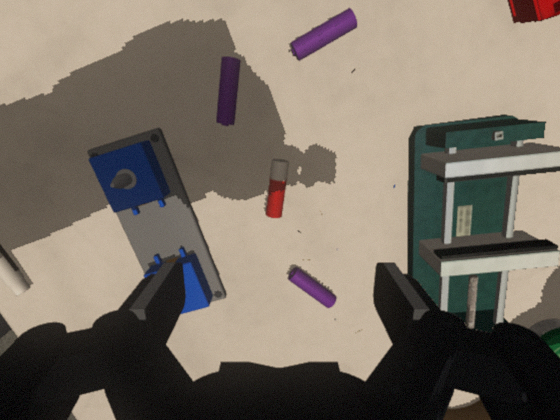

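```bash
cat > cell.py <<'E'
from h import *
def cell(im,K,P,z=.0075,roi=None):
    h=cv2.cvtColor(im,cv2.COLOR_BGR2HSV);
    m=cv2.inRange(h,(0,150,60),(6,255,255))|cv2.inRange(h,(172,150,60),(180,255,255))
    return m
E
python3 - <<'E'
from h import *
im,K,P=view("wrist")
for p in[(280,160),(275,217)]: print(ray(p,K,P,.0075)*1000)
h=cv2.cvtColor(im,cv2.COLOR_BGR2HSV)
print(im[152:226:4,277].tolist())
m=(cv2.inRange(h,(0,120,50),(8,255,255))|cv2.inRange(h,(170,120,50),(180,255,255)))[140:230,255:300]
k=cv2.findNonZero(m)+np.array([255,140]);print(wbox(k,K,P,.0075),k.min((0,1)),k.max((0,1)))
for k,hs in blobs(im,(105,120,40),(122,255,255),300): print("blue",np.round(cen(k)),wbox(k,K,P,.027))
for p in[(157,129),(225,296),(91,150)]: print("bed",ray(p,K,P,.008)*1000)
cv2.imwrite("pics/w1c.png",cv2.resize(np.hstack([im[120:320,80:300]]),None,fx=3,fy=3,interpolation=cv2.INTER_CUBIC)[:600,:800])
E
```

```text
[644.53252971  25.66433632   7.5       ]
[623.55534792 -19.45426303   7.5       ]
[[81, 93, 103], [76, 88, 99], [59, 67, 73], [84, 97, 104], [84, 94, 106], [86, 97, 106], [86, 100, 107], [65, 75, 100], [28, 35, 89], [28, 34, 90], [34, 38, 173], [42, 46, 172], [38, 42, 167], [40, 44, 165], [38, 44, 164], [36, 44, 159], [38, 40, 157], [157, 181, 196], [161, 180, 196]]
(array([629.2,  -4.2]), array([33. , 13.4]), 62.9) [266 180] [285 217]
blue [192. 287.] (array([540.2, -44. ]), array([61.8, 24.1]), 67.9)
blue [130. 176.] (array([531.8,  52.6]), array([51.8, 49.4]), 86.2)
bed [560.66960712  82.68733632   8.        ]
bed [552.65594876 -76.62224092   8.        ]
bed [502.8023465   86.01330923   8.        ]
```

View pics/w1c.png

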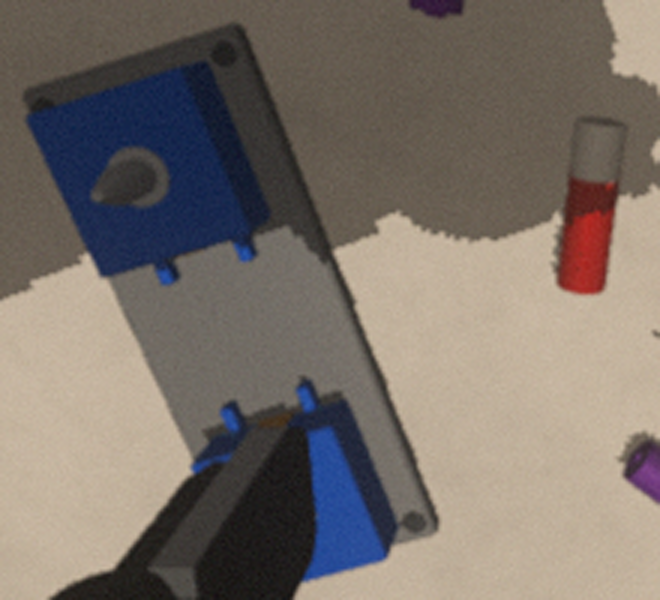

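Call:
{"api": "send_rows", "payload": {"targets": "8 -1 40 5 130;8 -1 80 5 130;8 -1 105 5 130;8 -1 118 5 130;8 -1 124 5 130;8 -1 127 5 130;8 -1 127 5 130", "newtons": 30}}

```text
time: 3.0
ee_pos: [0.635, 0.0041, 0.0051]
tcp_rot: [179.9, -0.0, 65.0]
wrist_force: [0.3, 0.6, -0.0]
opening: 0.0419
grasp_force: 0.0
```

Call:
{"api": "send_rows", "payload": {"targets": "0 0 0 0 255;0 0 0 0 255;0 0 0 0 255;0 0 0 0 255", "newtons": 30}}

```text
time: 3.5
ee_pos: [0.635, 0.0042, 0.005]
tcp_rot: [179.9, -0.0, 65.0]
wrist_force: [-0.9, -0.3, 5.5]
opening: 0.0131
grasp_force: 30.9
```

Call:
{"api": "send_rows", "payload": {"targets": "0 0 -25 0 255;0 0 -70 0 255;-15 -33 -110 -8 255;-46 -100 -130 -22 255;-46 -100 -130 -22 255;-46 -100 -130 -22 255;-46 -100 -130 -22 255"}}

```text
time: 4.38
ee_pos: [0.525, 0.0047, 0.1338]
tcp_rot: [-180.0, -0.0, 86.9]
wrist_force: [-0.8, -0.6, -0.9]
opening: 0.0133
grasp_force: 30.3
```

Run:
```python
from h import *
o=bot.get_obs();print(o['time'],o['ee_pos'],o['tcp_rot'],np.round(o['q']),o['opening'])
im,K,P=view("wrist");cv2.imwrite("pics/w2.png",im)
for k,hs in blobs(im,(105,120,40),(122,255,255),100): print("blue",np.round(cen(k)),k.min((0,1)),k.max((0,1)),wbox(k,K,P,.027),[np.round(cen(h)) for h in hs if cv2.contourArea(h)>30])
print(K@np.linalg.inv(P)[:3]@np.array([.525,.005,.008,1]))
```

```text
4.375 [0.52502224 0.0046599  0.13379744] [-1.79984287e+02 -1.38234824e-03  8.69462201e+01] [ 1.  1. -5. 84.  0. 94.] 0.013307527030053194
blue [299. 244.] [294 237] [304 249] (array([539.9, -29.9]), array([10.8,  8.3]), 88.3) []
blue [258. 243.] [253 237] [263 249] (array([505.9, -28.1]), array([10.9,  8.4]), 86.2) []
blue [279. 138.] [250 108] [308 175] (array([527.5,  53.3]), array([50. , 42.9]), 87.0) [array([279., 139.])]
[77.37672595 54.77899364  0.27746223]
```

View pics/w2.png

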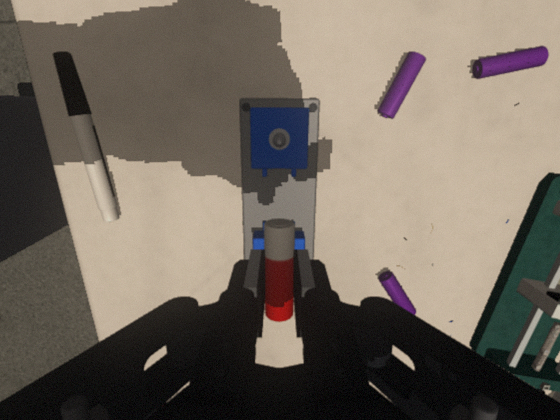

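Run:
```python
from h import *
im=cv2.imread("pics/w2.png")
o=bot.get_obs();T=np.eye(4);T[:3,:3]=Ro.from_euler('xyz',o['tcp_rot'],degrees=True).as_matrix();T[:3,3]=o['ee_pos']
m=camera_model("wrist");K=m['K'];P=T@np.array(m['T_tool_cam'])
f=lambda p,z:np.round(ray(p,K,P,z)*1000,1)[:2]
h=cv2.cvtColor(im,cv2.COLOR_BGR2HSV);b=cv2.inRange(h,(105,120,40),(122,255,255))[100:180]
rs=np.where((b>0).sum(1)>40)[0]+100; cols=lambda r:np.where(b[r-100]>0)[0]
print(rs.min(),rs.max())
for r in (rs.min()+2,rs.max()-2):
    c=cols(r);print("block edge",r,c.min(),c.max(),f((c.min(),r),.027),f((c.max()+1,r),.027))
print("far/near",f((279,rs.min()),.027),f((279,rs.max()+1),.027))
# pin hole contour: base circle
print("pin tip-ish",f((279,139),.027),f((279,139),.049))
for z in (.134,.1415): print("cell ends",f((279,220),z),f((279,320),z))
g=cv2.cvtColor(im,cv2.COLOR_BGR2GRAY).astype(int)
for r in(225,235,245,270,300): print(r,g[r,258:304].tolist())
print(g[190,225:335].tolist())
print(g[212:232,279].tolist(),g[305:330,279].tolist(), im[305:330:3,279].tolist())
```

```text
108 167
block edge 110 250 308 [507.5  77.9] [550.8  75.7]
block edge 165 252 306 [505.9  37.3] [548.3  35.1]
far/near [528.9  78.2] [526.6  33.9]
pin tip-ish [527.7  55.9] [527.8  57.9]
cell ends [526.3  29.1] [523.5 -25. ]
cell ends [526.4  31.7] [523.8 -19.5]
225 [126, 123, 127, 123, 91, 70, 72, 77, 72, 72, 71, 68, 67, 66, 70, 70, 69, 73, 79, 78, 73, 74, 74, 75, 72, 73, 73, 72, 70, 64, 67, 64, 65, 68, 73, 78, 80, 113, 124, 132, 128, 130, 136, 130, 130, 128]
235 [43, 38, 44, 40, 42, 40, 63, 77, 81, 88, 87, 91, 90, 96, 94, 95, 95, 97, 97, 99, 102, 102, 98, 100, 94, 96, 97, 91, 98, 91, 91, 90, 91, 84, 85, 73, 61, 46, 43, 36, 43, 39, 44, 47, 41, 46]
245 [86, 82, 84, 87, 80, 78, 75, 77, 76, 80, 83, 90, 91, 94, 95, 93, 94, 92, 95, 101, 99, 94, 97, 98, 93, 95, 95, 91, 93, 90, 89, 86, 83, 84, 76, 74, 75, 75, 87, 81, 81, 88, 82, 85, 83, 78]
270 [44, 34, 28, 26, 28, 24, 26, 33, 38, 41, 39, 45, 37, 38, 36, 44, 40, 48, 43, 46, 40, 42, 47, 33, 41, 37, 36, 39, 40, 38, 44, 38, 42, 39, 40, 32, 29, 18, 32, 30, 25, 37, 50, 58, 56, 52]
300 [28, 29, 30, 27, 22, 20, 24, 30, 36, 38, 38, 38, 40, 39, 37,
[... 282 characters left out ...]
 61, 65, 62, 59, 61, 61, 60, 58, 54, 59, 62, 64, 57, 58, 60, 108, 128, 127, 124, 131, 130, 128, 131, 129, 126, 131, 125, 128, 128, 129, 129, 128, 127, 123, 131, 130, 133, 133, 129, 134, 129, 129, 129, 131, 131, 131, 135, 128, 132, 129, 134, 135, 131, 134, 123, 103, 156, 182, 181, 181, 185, 180, 182, 183, 184, 182, 183, 181, 184, 185, 182, 186, 181, 184, 184]
[126, 131, 123, 125, 127, 127, 94, 66, 61, 65, 65, 60, 65, 74, 68, 64, 82, 100, 105, 98] [38, 40, 60, 68, 63, 68, 66, 62, 68, 67, 68, 65, 67, 66, 59, 73, 103, 158, 180, 176, 176, 175, 176, 175, 177] [[21, 19, 82], [22, 27, 165], [24, 25, 163], [24, 26, 163], [24, 27, 163], [29, 35, 165], [156, 178, 194], [149, 173, 189], [153, 174, 192]]
```

Call:
{"api": "send_rows", "payload": {"targets": "1 0 45 0 255;1 0 80 0 255;1 0 100 0 255;1 0 110 0 255;1 0 116 0 255;1 0 119 0 255;1 0 120 0 255;1 0 120 0 255;1 0 120 0 255"}}

```text
time: 5.55
ee_pos: [0.5248, 0.0056, 0.0147]
tcp_rot: [180.0, -0.0, 87.0]
wrist_force: [-0.7, -0.2, 0.1]
opening: 0.0135
grasp_force: 30.3
```

Call:
{"api": "send_rows", "payload": {"targets": "0 0 1 0 255;0 0 1.6 0 255;0 0 1.6 0 255;0 0 1.6 0 180;0 0 1.6 0 150;0 0 1.6 0 130;0 0 1.6 0 130"}}

```text
time: 6.42
ee_pos: [0.5245, 0.0056, 0.0126]
tcp_rot: [-180.0, 0.0, 87.0]
wrist_force: [-0.3, 0.2, 0.5]
opening: 0.0417
grasp_force: 0.0
```

Call:
{"api": "send_rows", "payload": {"targets": "0 0 -20 0 130;0 0 -60 0 60;0 0 -115 0 0;0 0 -120 0 0;0 0 -120 0 0;0 0 -120 0 0"}}

```text
time: 7.18
ee_pos: [0.5238, 0.0056, 0.1311]
tcp_rot: [-179.9, 0.0, 87.0]
wrist_force: [-0.4, 0.6, 0.8]
opening: 0.0853
grasp_force: 0.0
```

Run:
```python
from h import *
o=bot.get_obs();print(o['time'],o['ee_pos'],o['tcp_rot'])
im,K,P=view("wrist");cv2.imwrite("pics/w3f.png",im);cv2.imwrite("pics/w3.png",cv2.resize(im[90:310,180:380],None,fx=2.7,fy=2.7,interpolation=cv2.INTER_CUBIC))
f=lambda p,z:np.round(ray(p,K,P,z)*1000,1)[:2]
h=cv2.cvtColor(im,cv2.COLOR_BGR2HSV);b=cv2.inRange(h,(105,120,40),(122,255,255))
for lo,hi in ((60,190),(190,340)):
    s=b[lo:hi,230:330];rs=np.where((s>0).sum(1)>40)[0]
    if len(rs): 
      for r in(rs.min(),rs.min()+3,rs.max()-3,rs.max()+1):
        c=np.where(s[min(r,hi-lo-1)]>0)[0]; 
        if len(c): print(r+lo,c.min()+230,c.max()+231,f((c.min()+230,r+lo),.027),f((c.max()+231,r+lo),.027))
```

```text
7.175 [0.5238367  0.00563689 0.13105722] [-1.79862531e+02  8.50437639e-03  8.70251663e+01]
109 253 302 [508.5  79.5] [544.1  77.7]
112 252 311 [507.6  77.5] [550.6  75.3]
166 253 309 [505.4  37.9] [548.2  35.7]
170 264 299 [513.6  34.4] [540.4  33. ]
240 255 306 [502.5 -23.2] [544.3 -25.3]
243 255 307 [502.3 -25.8] [545. -28.]
285 256 305 [500.4 -64.8] [542.3 -66.9]
```

View pics/w3.png

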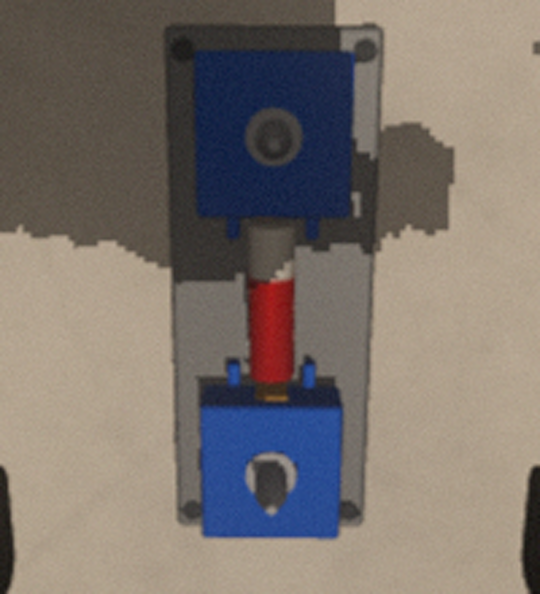

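Call:
{"api": "send_rows", "payload": {"targets": "240 17 -10 -77 0;240 17 -10 -77 0;240 17 -10 -77 0;240 17 -10 -77 0;240 17 -10 -77 0;240 17 -10 -77 0;240 17 -10 -77 0;240 17 -10 -77 0;240 17 -10 -77 0;240 17 -10 -77 0"}}

```text
time: 8.48
ee_pos: [0.5539, 0.2443, 0.1424]
tcp_rot: [-180.0, -0.0, 163.9]
wrist_force: [0.2, -0.2, -0.0]
opening: 0.085
grasp_force: 0.0
```

Run:
```python
from h import *
o=bot.get_obs();print(o['time'],o['ee_pos'],o['tcp_rot'],np.round(o['q']))
im,K,P=view("wrist");cv2.imwrite("pics/w4.png",im)
for k,hs in blobs(im,(5,130,60),(22,255,255),2000):
    print("orange",np.round(cen(k)),wbox(k,K,P,.006),[(np.round(cen(h)),np.round(ray(cen(h),K,P,.006)*1000,1)[:2].tolist(),cv2.contourArea(h)) for h in hs if cv2.contourArea(h)>50])
```

```text
8.475 [0.55391536 0.24433626 0.14244257] [-1.79986362e+02 -1.47715565e-02  1.63883309e+02] [24. 12.  8. 86. -0. 40.]
orange [279. 184.] (array([551.6, 244.8]), array([149.2,  50.4]), -16.1) [(array([278., 245.]), [600.2, 230.4], 132.0), (array([279., 192.]), [551.3, 244.9], 1398.0), (array([279., 132.]), [501.8, 259.4], 192.5)]
orange [404. 134.] (array([539.6, 360.2]), array([149.8,  51.2]), 3.3) [(array([415., 187.]), [580.2, 361.9], 148.5), (array([410., 142.]), [539.9, 363.9], 2058.5), (array([393.,  93.]), [497.5, 357.2], 195.0)]
```

View pics/w4.png

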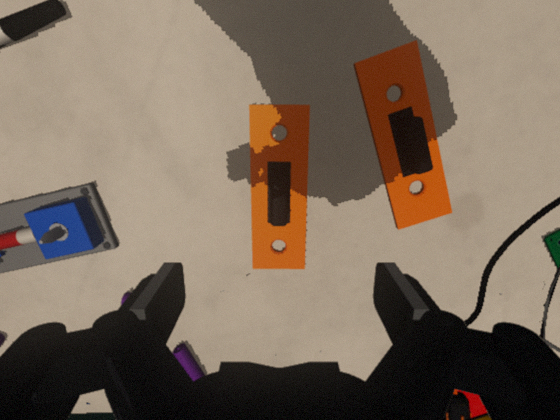

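Call:
{"api": "send_rows", "payload": {"targets": "2.6 0 45 0 130;2.6 0 90 0 130;2.6 0 115 0 130;2.6 0 125 0 130;2.6 0 130 0 130;2.6 0 131 0 130;2.6 0 131 0 130"}}

```text
time: 9.4
ee_pos: [0.552, 0.2454, 0.0127]
tcp_rot: [179.9, 0.1, 164.0]
wrist_force: [0.3, -0.1, -0.2]
opening: 0.0415
grasp_force: 0.0
```

Call:
{"api": "send_rows", "payload": {"targets": "0 0 0 0 200;0 0 0 0 255;0 0 0 0 255;0 0 0 0 255;0 0 0 0 255", "newtons": 60}}

```text
time: 10.02
ee_pos: [0.5519, 0.2453, 0.0124]
tcp_rot: [180.0, 0.1, 164.0]
wrist_force: [-1.2, -1.1, 4.9]
opening: 0.0126
grasp_force: 60.7
```

Call:
{"api": "send_rows", "payload": {"targets": "0 0 -5 0 255;0 0 -20 0 255;0 0 -50 0 255;0 0 -85 0 255;0 0 -98 0 255;-3 -20 -98 6 255;-8 -50 -98 15 255;-14 -85 -98 26 255;-20 -120 -98 37 255;-26 -155 -98 47 255;-32 -190 -98 57 255;-37 -218 -98 67 255;-40 -234 -98 75 255;-40.5 -238.7 -98 77 255;-40.5 -238.7 -98 77 255;-40.5 -238.7 -98 77 255;-40.5 -238.7 -98 77 255"}}

```text
time: 12.15
ee_pos: [0.5248, 0.0051, 0.1096]
tcp_rot: [-180.0, -0.0, 87.1]
wrist_force: [0.3, -0.2, -1.1]
opening: 0.0129
grasp_force: 59.8
```

Run:
```python
from h import *
o=bot.get_obs();print(o['time'],o['ee_pos'],o['tcp_rot'],o['wrist_force'],o['torque'])
im,K,P=view("wrist");cv2.imwrite("pics/w5.png",im)
s=view("side")[0];cv2.imwrite("pics/s5.png",s)
z=o['ee_pos'][2]-.0124
for k,hs in blobs(im,(5,130,60),(22,255,255),2000):
    print("orange",np.round(cen(k)),wbox(k,K,P,z+.006),[(np.round(cen(h)),np.round(ray(cen(h),K,P,z+.006)*1000,1)[:2].tolist(),cv2.contourArea(h)) for h in hs if cv2.contourArea(h)>50])
cv2.imwrite("pics/w5s.png",np.hstack([cv2.resize(im,(400,300)),cv2.resize(s[180:330,200:400],(400,300))]))
```

```text
12.15 [0.52477374 0.00508229 0.10962874] [-1.79996361e+02 -2.56931830e-03  8.71308677e+01] [ 0.30207814 -0.20934018 -1.13552544] [-0.01970368  0.05931157 -0.02967437]
orange [279. 173.] (array([526.4,  38.1]), array([82.7, 49.8]), 87.0) [(array([279., 158.]), [527.4, 57.1], 608.5)]
```

View pics/w5s.png

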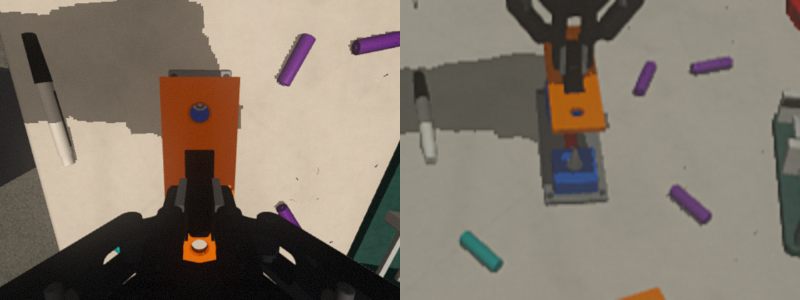

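Call:
{"api": "send_rows", "payload": {"targets": "-0.8 0.4 15 0 255;-0.8 0.4 30 0 255;-0.8 0.4 40 0 255;-0.8 0.4 42 0 255;-0.8 0.4 42 0 255;-0.8 0.4 42 0 255"}}

```text
time: 13.0
ee_pos: [0.5254, 0.0037, 0.0682]
tcp_rot: [180.0, -0.0, 87.0]
wrist_force: [0.8, -0.3, -1.6]
opening: 0.0124
grasp_force: 59.8
```

Run:
```python
from h import *
o=bot.get_obs();print(o['time'],o['ee_pos'],o['tcp_rot'],o['wrist_force'],o['torque'])
im,K,P=view("wrist")
z=o['ee_pos'][2]-.0124
for k,hs in blobs(im,(5,130,60),(22,255,255),500):
    print("orange",np.round(cen(k)),wbox(k,K,P,z+.006),[(np.round(cen(h)),np.round(ray(cen(h),K,P,z+.006)*1000,1)[:2].tolist(),cv2.contourArea(h)) for h in hs if cv2.contourArea(h)>50])
q=K@np.linalg.inv(P)[:3]
for n,p in(("a",(.5278,.0564)),("b",(.5223,-.0474))):
  for zz in(.027,.049):
    u=q@np.array([*p,zz,1]);print(n,zz,u[:2]/u[2])
a=cv2.resize(im[120:200,239:319],(400,400),interpolation=cv2.INTER_CUBIC);b=cv2.resize(im[310:390,239:319],(400,400),interpolation=cv2.INTER_CUBIC)
cv2.imwrite("pics/w6.png",np.hstack([a,b]))
```

```text
13.0 [0.52540228 0.00369673 0.0682185 ] [ 1.79950386e+02 -4.08031567e-03  8.70254561e+01] [ 0.79742149 -0.2810225  -1.564613  ] [0.00168604 0.04060839 0.03232653]
orange [279. 349.] (array([522.5, -48.3]), array([27.2, 26.4]), 87.0) [(array([279., 342.]), [522.7, -45.0], 263.5)]
orange [279. 174.] (array([527. ,  36.5]), array([83.3, 49.8]), 87.0) [(array([279., 158.]), [528.2, 55.7], 603.5)]
a 0.027 [278.36943161 147.4609463 ]
a 0.049 [278.36049133 152.76891572]
b 0.027 [278.12149625 308.04655058]
b 0.049 [278.08660082 330.24225629]
```

View pics/w6.png

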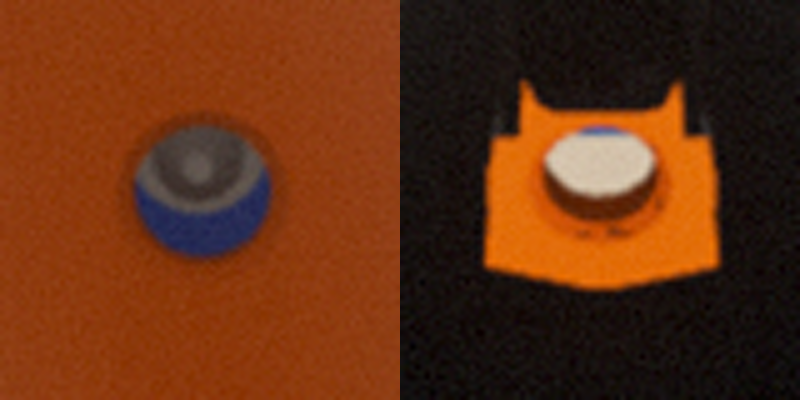

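Call:
{"api": "send_rows", "payload": {"targets": "1 -0.4 0 0 255;1 -0.4 3 0 255;1 -0.4 6 0 255;1 -0.4 9 0 255;1 -0.4 12 0 255;1 -0.4 14 0 255;1 -0.4 16 0 255;1 -0.4 18 0 255;1 -0.4 18 0 255"}}

```text
time: 14.18
ee_pos: [0.5246, 0.0047, 0.0495]
tcp_rot: [-180.0, 0.0, 87.0]
wrist_force: [-0.9, 0.3, -1.7]
opening: 0.0127
grasp_force: 59.8
```

Call:
{"api": "send_rows", "payload": {"targets": "0 0 1.5 0 255;0 0 3 0 255;0 0 4.5 0 255;0 0 6 0 255;0 0 7 0 255;0 0 8 0 255;0 0 9 0 255;0 0 9 0 255;0 0 9 0 255"}}

```text
time: 15.3
ee_pos: [0.5247, 0.0047, 0.0407]
tcp_rot: [180.0, -0.0, 87.0]
wrist_force: [-0.1, -0.5, -2.1]
opening: 0.0128
grasp_force: 59.8
```

Call:
{"api": "send_rows", "payload": {"targets": "0 0 0.5 0 255;0 0 1 0 255;0 0 1.4 0 255;0 0 1.4 0 255;0 0 1.4 0 255"}}

```text
time: 15.92
ee_pos: [0.5247, 0.0047, 0.0394]
tcp_rot: [180.0, 0.0, 87.0]
wrist_force: [0.5, -1.0, 0.2]
opening: 0.0131
grasp_force: 60.1
```

Call:
{"api": "send_rows", "payload": {"targets": "0 0 0.2 0 255;0 0 0.4 0 255;0 0 0.4 0 255"}}

```text
time: 16.3
ee_pos: [0.5247, 0.0047, 0.0394]
tcp_rot: [180.0, 0.0, 87.0]
wrist_force: [-3.1, -0.9, 5.1]
opening: 0.0128
grasp_force: 60.8
```

Seated (contact at 39.4 mm, as computed). Release slowly and lift.

Call:
{"api": "send_rows", "payload": {"targets": "0 0 0 0 200;0 0 0 0 170;0 0 0 0 140;0 0 0 0 130;0 0 0 0 130;0 0 -10 0 130;0 0 -30 0 130;0 0 -60 0 80;0 0 -100 0 0;0 0 -110 0 0;0 0 -110 0 0;0 0 -110 0 0"}}

```text
time: 17.8
ee_pos: [0.5242, 0.0047, 0.1476]
tcp_rot: [-179.9, 0.0, 87.0]
wrist_force: [0.3, 0.3, 0.2]
opening: 0.0855
grasp_force: 0.0
```

Run:
```python
from h import *
o=bot.get_obs();print(o['time'],o['ee_pos'],o['tcp_rot'],o['wrist_force'])
im,K,P=view("wrist");s=view("side")[0]
for k,hs in blobs(im,(5,130,60),(22,255,255),2000):
    print("orange",np.round(cen(k)),wbox(k,K,P,.033),[(np.round(cen(h)),np.round(ray(cen(h),K,P,.033)*1000,1)[:2].tolist(),cv2.contourArea(h)) for h in hs if cv2.contourArea(h)>50])
cv2.imwrite("pics/w7.png",np.hstack([cv2.resize(im,(400,300)),cv2.resize(s[190:310,210:370],(400,300),interpolation=cv2.INTER_CUBIC)]))
```

```text
17.8 [0.52419519 0.00471701 0.14762612] [-1.79895512e+02  6.79793276e-03  8.70273130e+01] [0.33580286 0.32553883 0.19881613]
orange [280. 192.] (array([524.8,   4.5]), array([149.3,  50.5]), 87.0) [(array([280., 260.]), [522.0, -48.0], 183.5), (array([280., 202.]), [524.7, 4.6], 1657.5), (array([280., 137.]), [527.4, 56.5], 222.5)]
```

View pics/w7.png

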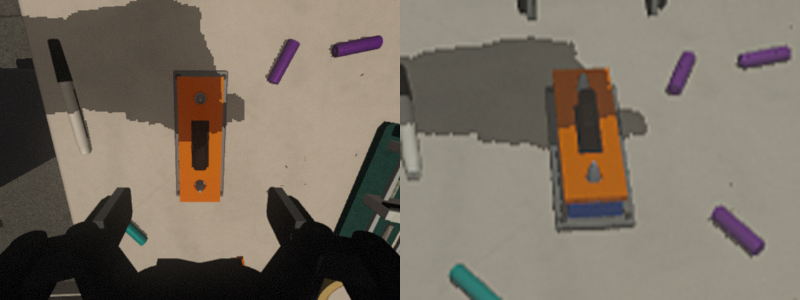

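The pictures show both pins standing up through the cover's holes, at (200,98) and (200,185) in the left half. The plate lies flat on the blocks: measured at block height it is 149 x 50 mm, as it should be.

```bash
python3 -c "
from workcell import ticket
print(ticket.job_done())"
```

```text
the job is handed in; nothing more can be done
None
```

The job is handed in: the cell lies in the trough and the 104 mm cover sits flat on the blue blocks over both pins, with the arm clear at about 18 s; I did not touch the other two covers or the pen.

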